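Torque-check the clamp screw of the sample cell

TASK

Two screw clamps stand on the bench; one has the round steel sample cell clamped under its screw, the other is empty. Check that the screw on the cell is tight: push its torque lever clockwise (seen from above) until the lever stands over the black band of the scale, not past it, hold it there for a full second, then let it come back to rest and move clear. The screw itself must not turn (black witness lines still in line), and leave the empty clamp's lever alone.

Things in the scene. Friction and masses are not known exactly. Their poses are not given: they have to be found in the camera images.
- cell_lever_end (a point): upright metal post, 14 mm across, at the end of the steel torque lever of the clamp that holds the cell (steel disc 84 x 26 mm). The point is on the post's axis at z 0.136; post clear of the lever from z 0.120 to 0.152; lever 8 mm wide, top z 0.116. Frame turns with the lever: x points level from post to the screw's upright axis, 95 mm off; z up. Nothing else within 40 mm of it above z 0.105.
- cell_lever (a joint): twist of that lever against its screw, rad; 0 at rest, grows clockwise seen from above. A 1.2 N m/rad spring (5 N at the post in mid band) brings it back to 0. The black band on the aluminium scale under it, fixed to the screw, runs from 0.26 to 0.52 rad (15 to 30 degrees), read at the lever's middle line; a thin black line marks 0.
- cell_screw (a joint): turn of that clamp screw in its fixed aluminium crossbar, rad, clockwise positive; 0 at the start, when the black line on its collar meets the one on the crossbar. Friction holds it to about 0.9 N m (lever at 0.75 rad). The lever has an anticlockwise stop at -0.12 rad; forcing it beyond loosens the screw.
- spare_lever (a joint): twist, rad, of the same kind of lever on the empty bystander clamp: same form (bolted base 110 x 130 mm), but no cell under its screw, which is wound up 14 mm, so its lever and post stand 14 mm higher. Not to be used. Rest value 0.

How it is judged:
By the outcome, as a careful person would: the job done as asked, in the order asked, and still so for the second after the job is handed in, with the robot touching nothing.
It also fails if it takes over 37 s, if anything falls off the work surface, if the arm or the gripper's body presses on something with over 40 N, if the wrist force passes 120 N, or if a joint passes its speed limit or range.

ROBOT

A 6-joint arm with a two-finger parallel gripper is mounted at the origin on a cart in front of the work surface, level with it; the furniture and walls round the work are solid. World frame = base frame: x ahead of the robot, y to its left, z up, the work surface at z = 0. Lengths are in m, angles in degrees, forces in N, time in s.
With the tool pointing down it reaches from about 0.3 to 0.75 m from the base axis. Payload 8.5 kg.
Tool frame: the origin (TCP) lies on the centre line of the jaws, within the pads' length; the fingertips stand 14 mm ahead of it and the grasp point (between the pads) lies 5 mm behind it; z points along the fingers, y is the direction in which the jaws open and shut (so a half turn about z gives the same grasp; the last joint's range is limited). The gripper opens to 85 mm and grips with 20 to 120 N. Pads are 22 mm wide; open, the fingers measure 114 mm over their backs; the gripper's body (76 mm by 85 mm) begins 54 mm behind the grasp point. The pads swing forward as they close: fully open they stand 13 mm farther back than shut.
Start: joints at [-88.195, 21.807, 74.336, -0, 83.858, -12.336], TCP at [0.134, -0.533, 0.245] pointing down, gripper open.
Joint ranges: [-178.18, 178.18], [-50.72, 133.34], [12.68, 142.11], [-81.47, 261.47], [9.98, 163.14], [-165.26, 165.26]. Speed limits (degrees/s): [136.94, 136.94, 180, 180, 180, 180].

INTERFACE

Orientations are given as a 3x3 rotation matrix whose columns are the frame's x, y, z axes.
In Python, from rig import env, optics, order, finder gives the robot as it stands.
- The arm moves only by the tool play_rows, never from a script. Its argument "commands" is a list of rows, each an object of numbers: "grip": the closure, from -1 (fully open) to 1 (shut); "x", "y", "z": the shift along the tool's x, y, z in m; "rx", "ry", "rz": the turn, a rotation vector about the tool's x, y, z in rad. A call has 1 to 12 rows; each row shifts and turns the commanded pose from where the row before left it, along the tool's axes as they then stand; what a row does not reach is not made up. A row lasts 1/8 s, in which the tool goes at most 62.5 mm and 10.7 degrees, less where a joint would pass 70% of its speed; a pose out of reach is approached as far as the arm can. A call is refused whole if a number of a shift passes 0.0625 or a number of a turn 0.188, either way. A call with a gripper value outside its range is refused whole. The fingers move at their own pace and stop on an object; "squeeze" is the grip in N (left out, the last holds). Time passes only in rows, so rows that do not move let the fingers close. It gives the time, the measured TCP pose, the force and the opening at its end, in the units of the state.
- env.observe(): the state, without advancing time (a new reading comes with each control period).
- optics.get_image(name): name is "scene" or "top" or "wrist"; returns a dict with "color" (384x512x3 uint8, blue, green, red), "range_z" (384x512 float32, m along the optical axis (not along the pixel's ray), 0 where there is no reading), "fov_y" (degrees; the focal length in pixels is half the picture's height over the tangent of half this angle, whatever the lens; pixels are square), "cx", "cy" (the principal point, pixels), "cam_to_world" (4x4, takes a point from camera to world coordinates). Camera axes: x right, y down, z forward; pixel columns grow to the right and rows downward; lengths in m; the calibration is good to about 2 mm. A picture is of the moment at which its call begins.
- order.close_job(): hands the job in, once; it reports no verdict.
Trained networks look in the newest picture that a camera, given by its name, has taken for a name from the list of things; names that differ only in an ending like _2 or _b are one class to them, and where a whole thing is asked for, a point or a joint stands for the part that bears it (a point fixed in the world has none). Each returns a list of dicts, best first, with "conf" (0 to 1); they miss things now and then, are a little off and sometimes report something else, mostly with a low value. They report only what shows in the picture. A call takes as long as a camera call.
- finder.boxes_of(camera, thing): "point" ([x, y, z] in m, in world coordinates, good to about 4 mm: the middle of the surface that is visible of it).
The state is a dict: "time_s": time; "q": joint angles; "qvel": joint speeds; "joint_efforts": joint torques, N m; "position": TCP position; "tool_rot": TCP orientation; "ft_force": force on the tool from outside, world axes, zero at the start; "wrist_torque": the same for the moment, N m; "grip_width": finger opening in m.
Only numpy, scipy, OpenCV 4.12 (cv2) and the standard library are available. Lean on these libraries where they do the work, as an engineer would, in place of code of your own. Each camera call takes 0.05 s, during which the arm holds its last target.

## Working session

There is one attempt and no reset: what is moved stays moved. The work goes in short steps, Python scripts to look and compute and a tool call to move; the robot and the scene stay as the last step left them, time stands still between calls to the robot, and variables do not carry over. Pictures are saved under pics/ and viewed, and the job is handed in when it is done.

Besides the shell and the picture viewer there is one more tool, called by a JSON object that holds its "method" and its "body". play_rows: Moves the arm, as the interface text tells. Its arguments: {"type":"object","properties":{"commands":{"type":"array"},"squeeze":{"type":"number"}},"required":["commands"]}

```bash
mkdir -p pics; ls; python3 - <<'E'
from rig import env,optics,order,finder
import cv2,numpy as np
s=env.observe();print(s)
for n in ["scene","top","wrist"]:
    im=optics.get_image(n);cv2.imwrite(f"pics/a_{n}.png",im["color"]);np.savez(f"a_{n}.npz",**im)
    print(n,im["fov_y"],im["cx"],im["cy"],np.round(im["cam_to_world"],3).tolist())
    for t in ["cell_lever_end","cell_lever","cell_screw","spare_lever"]:
        print(t,[(np.round(d["point"],4).tolist(),round(d["conf"],2)) for d in finder.boxes_of(n,t)])
E
```

```text
pics
{'time_s': 0.0, 'q': array([-8.81968101e+01,  2.18391791e+01,  7.43858777e+01,  1.67008379e-03,
        8.38573328e+01, -1.23360907e+01]), 'qvel': array([ 0.01954737,  0.00227331,  0.05210317,  0.00483784, -0.11038023,
        0.05481353]), 'joint_efforts': array([ 2.55962674e-03, -4.48462236e+01, -2.31270647e+01, -1.91334893e-04,
        4.76187095e-03, -6.61438307e-06]), 'position': array([ 0.13434681, -0.53305187,  0.24472212]), 'tool_rot': array([[ 9.69705540e-01,  2.44276820e-01, -1.62809848e-05],
       [ 2.44276590e-01, -9.69704532e-01,  1.43816960e-03],
       [ 3.35523752e-04, -1.39857810e-03, -9.99998966e-01]]), 'ft_force': array([-0.23401773,  0.45917361,  0.61373249]), 'wrist_torque': array([ 0.01081523,  0.02666732, -0.01851589]), 'grip_width': 0.0855570258190306}
scene 48.51760992386582 256.0663454733488 181.25349872754893 [[-0.697, -0.451, 0.557, -0.031], [-0.717, 0.44, -0.541, 0.49], [-0.001, -0.776, -0.63, 0.751], [0.0, 0.0, 0.0, 1.0]]
cell_lever_end [([0.4936, -0.2103, 0.1172], 0.82)]
cell_lever [([0.4963, -0.2106, 0.1177], 0.76)]
cell_screw [([0.5149, -0.2127, 0.1037], 0.92)]
spare_lever [([0.4962, 0.1754, 0.1377], 0.9)]
top 44.881478885420975 251.37898671011206 190.33562780472624 [[0.004, -0.985, 0.172, 0.314], [-1.0, -0.002, 0.015, -0.039], [-0.015, -0.172, -0.985, 1.347], [0.0, 0.0, 0.0, 1.0]]
cell_lever_end [([0.5215, -0.2149, 0.1191], 0.71)]
cell_lever [([0.5259, -0.2117, 0.1223], 0.76)]
cell_screw [([0.5036, -0.2102, 0.1014], 0.83)]
spare_lever [([0.503, -0.2141, 0.1028], 0.59), ([0.5183, 0.1674, 0.1334], 0.58)]
wrist 71.67700139063176 251.55253784633797 195.7774692763675 [[0.245, -0.917, -0.314, 0.217], [-0.97, -0.232, -0.079, -0.515], [-0.0, 0.324, -0.946, 0.373], [0.0, 0.0, 0.0, 1.0]]
cell_lever_end []
cell_lever []
cell_screw []
spare_lever []
```

```bash
python3 - <<'E'
import cv2,numpy as np
a=cv2.imread("pics/a_scene.png");b=cv2.imread("pics/a_top.png")
cv2.imwrite("pics/b_scene.png",cv2.resize(a,(800,600)))
cv2.imwrite("pics/b_top.png",cv2.resize(b,(800,600)))
def proj(f,p):
    z=np.load(f);M=z["cam_to_world"];c=np.linalg.inv(M)@np.append(p,1);h=z["color"].shape[0];F=h/2/np.tan(np.radians(z["fov_y"]/2));return F*c[0]/c[2]+z["cx"],F*c[1]/c[2]+z["cy"]
for n,i in(("scene",a),("top",b)):
    for k,p in(("cell",[.51,-.21,.11]),("spare",[.51,.175,.12])):
        u,v=map(int,proj(f"a_{n}.npz",p));w=60 if n=="scene" else 50
        print(n,k,u,v);u=max(u,w);v=max(v,w)
        cv2.imwrite(f"pics/c_{n}_{k}.png",cv2.resize(i[v-w:v+w,u-w:u+w],(600,600),interpolation=cv2.INTER_CUBIC))
E
```

```text
scene cell 305 159
scene spare 182 233
top cell 322 197
top spare 178 197
```

View pics/b_scene.png

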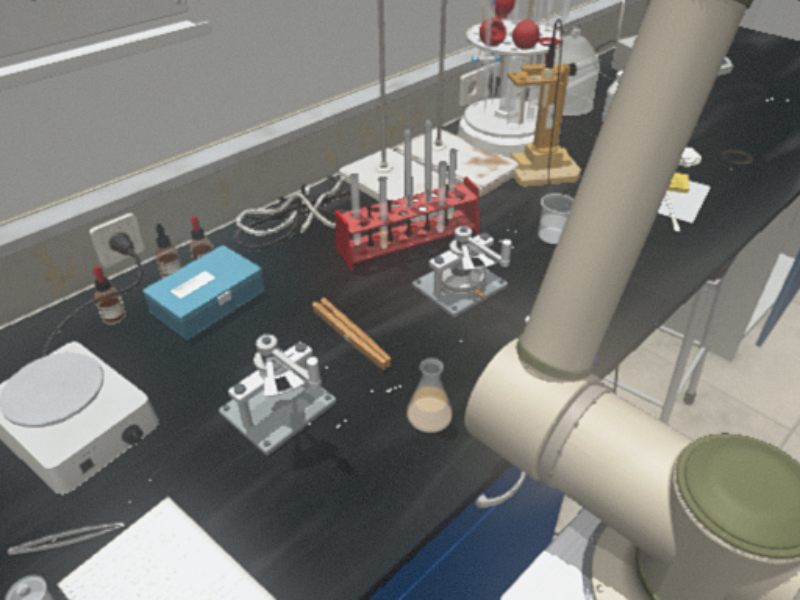

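View pics/b_top.png

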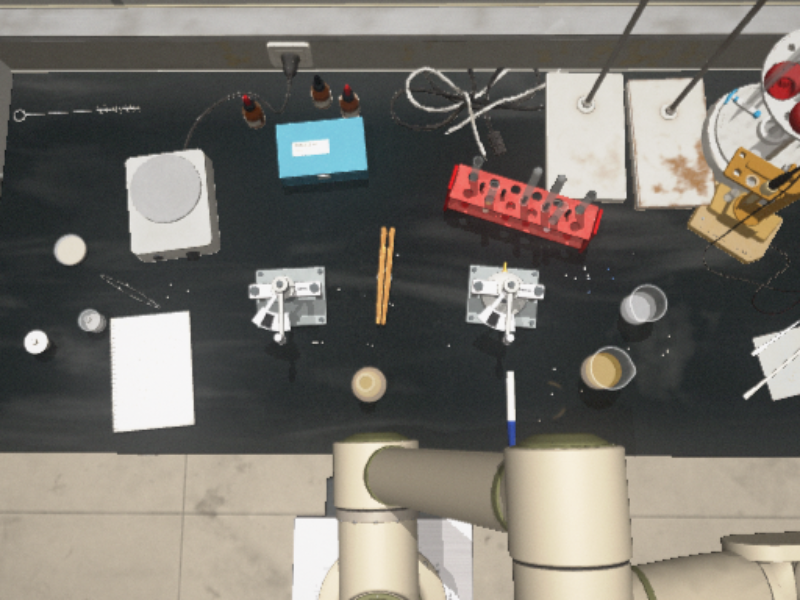

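View pics/c_top_cell.png

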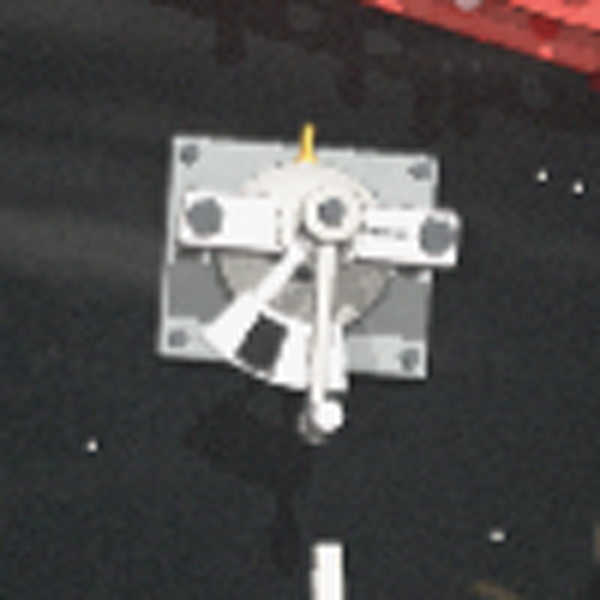

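View pics/c_scene_cell.png

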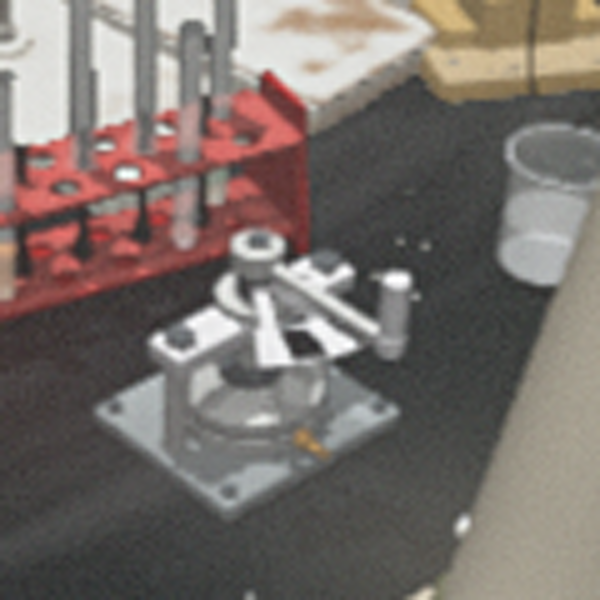

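The top view shows the cell clamp on the right, with the screw at about (322,182), the post at (326,216) and the black band to the left of the lever. The spare clamp is on the left. The scene view shows the orange port of the cell and agrees. Next I'll measure the post and the screw axis.

```bash
cat > h.py <<'E'
import numpy as np
def ray(z,u,v,h):
    M=z["cam_to_world"];F=z["color"].shape[0]/2/np.tan(np.radians(z["fov_y"]/2))
    d=M[:3,:3]@np.array([(u-z["cx"])/F,(v-z["cy"])/F,1]);o=M[:3,3];return o+d*(h-o[2])/d[2]
def cloud(z):
    D=z["range_z"];M=z["cam_to_world"];F=D.shape[0]/2/np.tan(np.radians(z["fov_y"]/2))
    v,u=np.mgrid[:D.shape[0],:D.shape[1]]
    P=np.stack([(u-z["cx"])/F*D,(v-z["cy"])/F*D,D],-1);return P@M[:3,:3].T+M[:3,3]
E
python3 - <<'E'
import numpy as np
from h import *
for n in("top","scene"):
    z=dict(np.load(f"a_{n}.npz"));P=cloud(z)
    m=(z["range_z"]>0)&(abs(P[...,1]+.21)<.08)&(P[...,0]>.38)&(P[...,0]<.6)
    Q=P[m&(P[...,2]>.125)];print(n,len(Q))
    for lo,hi,nm in((.38,.475,"post"),(.475,.6,"screw")):
        q=Q[(Q[:,0]>lo)&(Q[:,0]<hi)]
        print(nm,len(q),q.mean(0),q.min(0),q.max(0))
z=dict(np.load("a_top.npz"))
print("post top",ray(z,272+326/6,147+413/6,.152),"screw",[ray(z,272+331/6,147+212/6,h) for h in(.12,.135,.15)])
z=dict(np.load("a_scene.npz"));print("scene post top",ray(z,245+398/5,99+280/5,.152))
E
```

```text
top 54
post 29 [ 0.45548806 -0.21276598  0.14723633] [ 0.45004651 -0.21896525  0.12857985] [ 0.46164031 -0.20699552  0.1548134 ]
screw 25 [ 0.54857014 -0.22240282  0.12717576] [ 0.53678084 -0.22959435  0.12520468] [ 0.56081676 -0.2111043   0.13163264]
scene 75
post 66 [ 0.45429915 -0.20981922  0.14099164] [ 0.44883106 -0.21709613  0.12519742] [ 0.46357601 -0.20379755  0.15458572]
screw 9 [ 0.54944391 -0.22020395  0.12631033] [ 0.54451736 -0.2248157   0.12511248] [ 0.55656961 -0.21433575  0.1274002 ]
post top [ 0.45644888 -0.21404437  0.152     ] screw [array([ 0.55056399, -0.22308845,  0.12      ]), array([ 0.54767377, -0.22083619,  0.135     ]), array([ 0.54478354, -0.21858393,  0.15      ])]
scene post top [ 0.45533401 -0.21226458  0.152     ]
```

{"method": "play_rows", "body": {"commands": [{"grip": 1, "rz": -0.165}, {"grip": 1, "rz": -0.165}, {"grip": 1, "rz": -0.165}, {"grip": 1, "rz": -0.165}, {"grip": 1, "rz": -0.165}, {"grip": 1, "rz": -0.165}, {"grip": 1, "rz": -0.165}, {"grip": 1, "rz": -0.169}, {"grip": 1}], "squeeze": 20}}

```text
invalid input at $.commands[0]: expected keys grip, x, y, z, rx, ry, rz
```

{"method": "play_rows", "body": {"commands": [{"grip": 1, "x": 0.03, "y": 0.036}, {"grip": 1, "x": 0.03, "y": 0.036}, {"grip": 1, "x": 0.03, "y": 0.036}, {"grip": 1, "x": 0.03, "y": 0.036}, {"grip": 1, "x": 0.03, "y": 0.036}, {"grip": 1, "x": 0.03, "y": 0.036}, {"grip": 1, "x": 0.03, "y": 0.036}, {"grip": 1, "x": 0.03, "y": 0.036}, {"grip": 1, "x": 0.03, "y": 0.036}, {"grip": 1}, {"grip": 1}]}}

```text
invalid input at $.commands[0]: expected keys grip, x, y, z, rx, ry, rz
```

{"method": "play_rows", "body": {"commands": [{"grip": 1, "x": 0, "y": 0, "z": 0, "rx": 0, "ry": 0, "rz": -0.165}, {"grip": 1, "x": 0, "y": 0, "z": 0, "rx": 0, "ry": 0, "rz": -0.165}, {"grip": 1, "x": 0, "y": 0, "z": 0, "rx": 0, "ry": 0, "rz": -0.165}, {"grip": 1, "x": 0, "y": 0, "z": 0, "rx": 0, "ry": 0, "rz": -0.165}, {"grip": 1, "x": 0, "y": 0, "z": 0, "rx": 0, "ry": 0, "rz": -0.165}, {"grip": 1, "x": 0, "y": 0, "z": 0, "rx": 0, "ry": 0, "rz": -0.165}, {"grip": 1, "x": 0, "y": 0, "z": 0, "rx": 0, "ry": 0, "rz": -0.165}, {"grip": 1, "x": 0, "y": 0, "z": 0, "rx": 0, "ry": 0, "rz": -0.169}, {"grip": 1, "x": 0, "y": 0, "z": 0, "rx": 0, "ry": 0, "rz": 0}], "squeeze": 20}}

```text
time_s: 1.88
position: [0.1344, -0.5333, 0.2453]
tool_rot: [[0.002, 1.0, 0.0], [1.0, -0.002, 0.0], [0.0, 0.0, -1.0]]
ft_force: [-0.0, -1.0, 0.1]
grip_width: 0.0003
```

{"method": "play_rows", "body": {"commands": [{"grip": 1, "x": 0.03, "y": 0.036, "z": 0, "rx": 0, "ry": 0, "rz": 0}, {"grip": 1, "x": 0.03, "y": 0.036, "z": 0, "rx": 0, "ry": 0, "rz": 0}, {"grip": 1, "x": 0.03, "y": 0.036, "z": 0, "rx": 0, "ry": 0, "rz": 0}, {"grip": 1, "x": 0.03, "y": 0.036, "z": 0, "rx": 0, "ry": 0, "rz": 0}, {"grip": 1, "x": 0.03, "y": 0.036, "z": 0, "rx": 0, "ry": 0, "rz": 0}, {"grip": 1, "x": 0.03, "y": 0.036, "z": 0, "rx": 0, "ry": 0, "rz": 0}, {"grip": 1, "x": 0.03, "y": 0.036, "z": 0, "rx": 0, "ry": 0, "rz": 0}, {"grip": 1, "x": 0.03, "y": 0.036, "z": 0, "rx": 0, "ry": 0, "rz": 0}, {"grip": 1, "x": 0.03, "y": 0.036, "z": 0, "rx": 0, "ry": 0, "rz": 0}, {"grip": 1, "x": 0, "y": 0, "z": 0, "rx": 0, "ry": 0, "rz": 0}, {"grip": 1, "x": 0, "y": 0, "z": 0, "rx": 0, "ry": 0, "rz": 0}]}}

```text
time_s: 3.25
position: [0.4581, -0.2635, 0.2453]
tool_rot: [[0.002, 1.0, -0.0], [1.0, -0.002, -0.0], [-0.0, -0.0, -1.0]]
ft_force: [-0.2, 0.4, -0.1]
grip_width: 0.0001
```

```bash
python3 - <<'E'
from rig import env,optics
import cv2,numpy as np
for n in ["scene","top","wrist"]:
    im=optics.get_image(n);np.savez(f"d_{n}.npz",**im)
    c=im["color"]
    if n=="top": c=c[147:247,272:372]
    if n=="scene": c=c[89:229,230:390]
    cv2.imwrite(f"pics/d_{n}.png",cv2.resize(c,(600,600*c.shape[0]//c.shape[1]),interpolation=cv2.INTER_CUBIC))
print(env.observe()["q"])
E
```

```text
[-4.28280155e+01  1.96360782e+01  7.77243312e+01 -7.05621549e-03
  8.26401925e+01 -4.26852480e+01]
```

View pics/d_wrist.png

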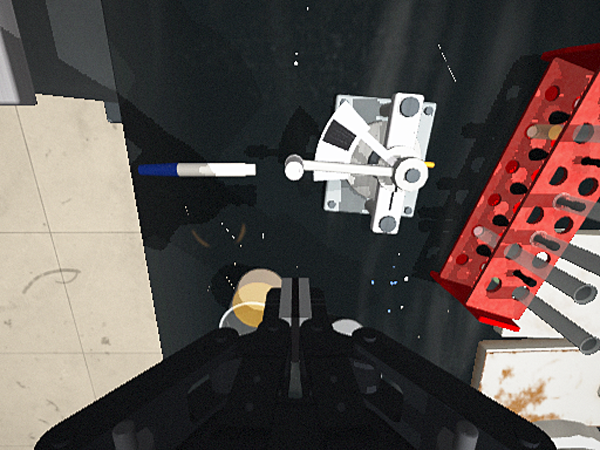

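View pics/d_scene.png

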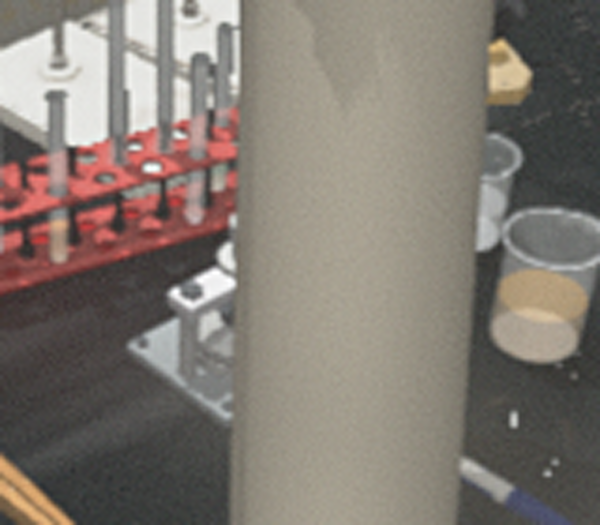

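View pics/d_top.png

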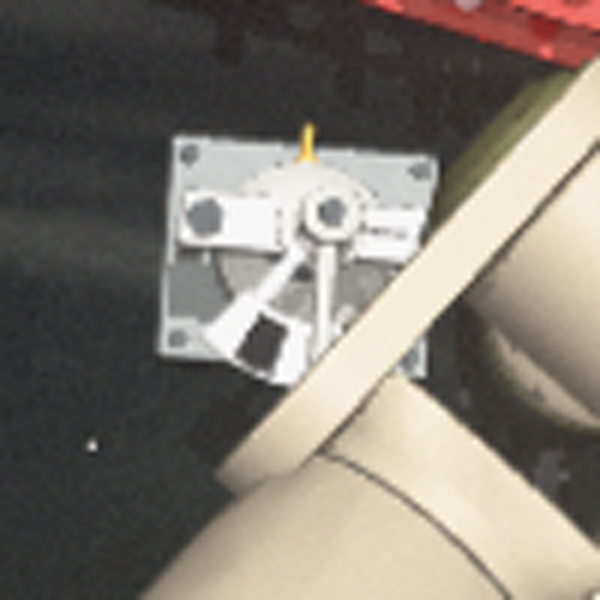

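The wrist picture shows the post at (293,168), just ahead of the fingertips at (295,285), with the scale and screw clearly in view. A beaker lies near the fingers at (250,310), so I'll check its height and refine the post position.

```bash
python3 - <<'E'
import numpy as np
from h import *
z=dict(np.load("a_top.npz"));P=cloud(z)
m=(z["range_z"]>0)&(abs(P[...,0]-.46)<.09)&(P[...,1]<-.23)&(P[...,1]>-.45)&(P[...,2]>.03)
q=P[m];print(len(q),q.min(0),q.max(0))
for y in np.arange(-.45,-.23,.02):
    k=q[(q[:,1]>=y)&(q[:,1]<y+.02)]
    if len(k):print(round(y,2),len(k),k.min(0).round(3),k.max(0).round(3))
z=dict(np.load("d_wrist.npz"));P=cloud(z);s=512/600
print("post",ray(z,293.5*s,168*s,.152),"screw",ray(z,410*s,175*s,.131))
m=(P[...,2]>.143)&(P[...,2]<.16)&(np.linalg.norm(P[...,:2]-[.456,-.213],axis=-1)<.02);print(P[m].mean(0),P[m].min(0),P[m].max(0))
# fingertips
m=(z["range_z"]>0)&(P[...,2]>.2)&(abs(P[...,0]-.458)<.04)&(abs(P[...,1]+.2635)<.03);q=P[m];print(len(q),q.min(0),q.max(0))
for h in np.arange(.2,.3,.01):
    k=q[(q[:,2]>=h)&(q[:,2]<h+.01)]
    if len(k):print(round(h,2),k.min(0).round(4),k.max(0).round(4))
E
```

```text
995 [ 0.37485563 -0.44999239  0.03006965] [ 0.54997599 -0.23003048  0.12324417]
-0.45 111 [ 0.396 -0.45   0.03 ] [ 0.549 -0.43   0.097]
-0.43 253 [ 0.38  -0.43   0.034] [ 0.443 -0.41   0.097]
-0.41 210 [ 0.375 -0.41   0.032] [ 0.448 -0.39   0.097]
-0.39 133 [ 0.375 -0.39   0.031] [ 0.447 -0.37   0.097]
-0.37 97 [ 0.382 -0.37   0.031] [ 0.436 -0.359  0.101]
-0.29 36 [ 0.532 -0.285  0.079] [ 0.549 -0.27   0.093]
-0.27 66 [ 0.524 -0.269  0.03 ] [ 0.55  -0.25   0.093]
-0.25 89 [ 0.513 -0.25   0.03 ] [ 0.55  -0.23   0.123]
post [ 0.4585888  -0.21225153  0.152     ] screw [ 0.54872475 -0.22071266  0.131     ]
[ 0.45859833 -0.21328878  0.15014443] [ 0.452286   -0.22065428  0.1431868 ] [ 0.46488237 -0.20705739  0.15217746]
24929 [ 0.41800126 -0.27781182  0.23320421] [ 0.49799775 -0.2438355   0.3274998 ]
0.23 [ 0.447  -0.2593  0.2332] [ 0.472  -0.2539  0.24  ]
0.24 [ 0.4457 -0.2599  0.24  ] [ 0.4729 -0.2536  0.25  ]
0.25 [ 0.4456 -0.2597  0.25  ] [ 0.4727 -0.2537  0.26  ]
0.26 [ 0.4429 -0.2765  0.26  ] [ 0.4755 -0.2533  0.27  ]
0.27 [ 0.4263 -0.2778  0.27  ] [ 0.4929 -0.2509  0.28  ]
0.28 [ 0.4187 -0.2776  0.28  ] [ 0.4979 -0.2512  0.29  ]
0.29 [ 0.418 -0.277  0.29 ] [ 0.498  -0.2477  0.3   ]
```

{"method": "play_rows", "body": {"commands": [{"grip": 1, "x": 0, "y": 0.003, "z": 0.026, "rx": 0, "ry": 0, "rz": 0}, {"grip": 1, "x": 0, "y": 0, "z": 0.026, "rx": 0, "ry": 0, "rz": 0}, {"grip": 1, "x": 0, "y": 0, "z": 0.026, "rx": 0, "ry": 0, "rz": 0}, {"grip": 1, "x": 0, "y": 0, "z": 0.026, "rx": 0, "ry": 0, "rz": 0}, {"grip": 1, "x": 0.012, "y": 0, "z": 0, "rx": 0, "ry": 0, "rz": 0}, {"grip": 1, "x": 0.01, "y": 0, "z": 0, "rx": 0, "ry": 0, "rz": 0}, {"grip": 1, "x": 0, "y": 0, "z": 0, "rx": 0, "ry": 0, "rz": 0}, {"grip": 1, "x": 0, "y": 0, "z": 0, "rx": 0, "ry": 0, "rz": 0}]}}

```text
time_s: 4.4
position: [0.4616, -0.2415, 0.1421]
tool_rot: [[-0.0, 1.0, 0.001], [1.0, 0.0, -0.001], [-0.001, 0.001, -1.0]]
ft_force: [0.3, -0.4, -0.6]
grip_width: 0.0004
```

```bash
cat > look.py <<'E'
import sys
from rig import env,optics
import cv2,numpy as np
im=optics.get_image("wrist");k=sys.argv[1];np.savez(f"{k}_wrist.npz",**im)
cv2.imwrite(f"pics/{k}_wrist.png",cv2.resize(im["color"],(800,600),interpolation=cv2.INTER_CUBIC))
s=env.observe();print(s["time_s"],s["position"].round(4),s["ft_force"].round(2))
E
python3 look.py e
```

```text
4.45 [ 0.4616 -0.2416  0.1419] [ 1.16 -0.68  0.48]
```

View pics/e_wrist.png

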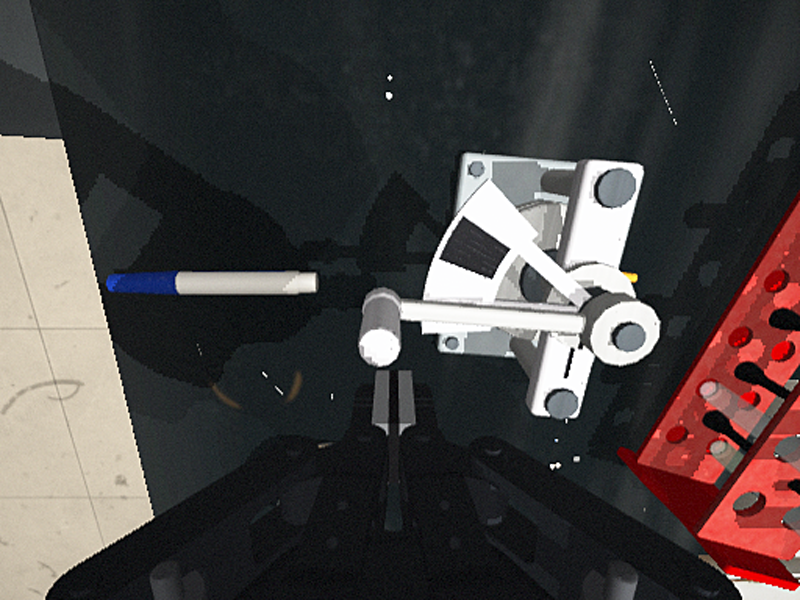

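The fingertips at (392,385) are about 10 mm short of the post at (380,350). The witness lines on the crossbar and collar at about (575,355) are in line. Now I'll push.

{"method": "play_rows", "body": {"commands": [{"grip": 1, "x": 0.006, "y": 0, "z": 0, "rx": 0, "ry": 0, "rz": 0}, {"grip": 1, "x": 0.005, "y": 0, "z": 0, "rx": 0, "ry": 0, "rz": 0}, {"grip": 1, "x": 0.005, "y": 0, "z": 0, "rx": 0, "ry": 0, "rz": 0}, {"grip": 1, "x": 0.005, "y": 0, "z": 0, "rx": 0, "ry": 0, "rz": 0}, {"grip": 1, "x": 0.005, "y": 0, "z": 0, "rx": 0, "ry": 0, "rz": 0}, {"grip": 1, "x": 0.005, "y": 0, "z": 0, "rx": 0, "ry": 0, "rz": 0}, {"grip": 1, "x": 0.005, "y": 0, "z": 0, "rx": 0, "ry": 0, "rz": 0}, {"grip": 1, "x": 0.004, "y": 0, "z": 0, "rx": 0, "ry": 0, "rz": 0}, {"grip": 1, "x": 0.002, "y": 0, "z": 0, "rx": 0, "ry": 0, "rz": 0}, {"grip": 1, "x": 0, "y": 0, "z": 0, "rx": 0, "ry": 0, "rz": 0}]}}

```text
time_s: 5.7
position: [0.4622, -0.2, 0.1419]
tool_rot: [[0.0, 1.0, 0.002], [1.0, -0.0, -0.002], [-0.002, 0.002, -1.0]]
ft_force: [3.4, -6.1, 0.3]
grip_width: -0.0004
```

```bash
python3 look.py f
```

```text
5.75 [ 0.4622 -0.2001  0.1419] [ 4.6  -6.65 -0.45]
```

View pics/f_wrist.png

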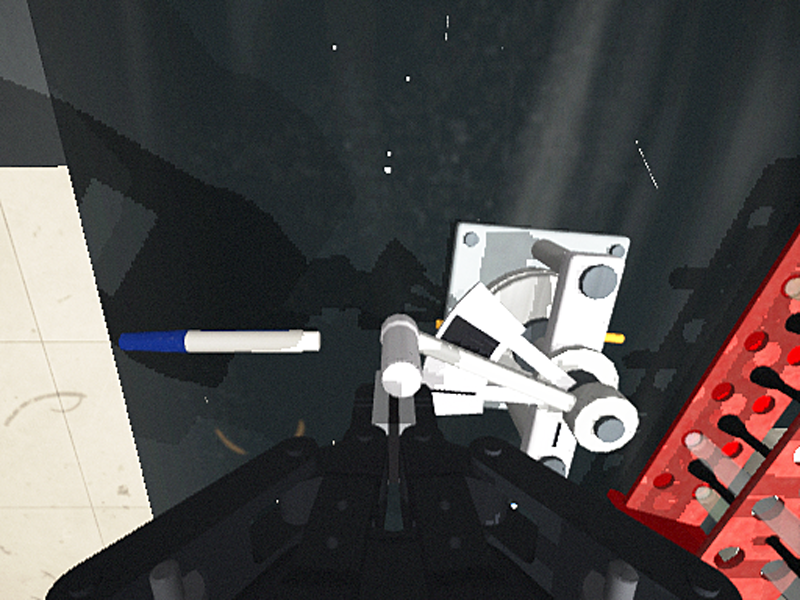

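```bash
cat > ang.py <<'E'
import sys;from h import *
z=dict(np.load(sys.argv[1]+"_wrist.npz"));P=cloud(z)
ref=np.array([float(a) for a in sys.argv[2:4]])
m=(P[...,2]>.1445)&(P[...,2]<.156)&(np.linalg.norm(P[...,:2]-ref,axis=-1)<.018)&(z["color"].mean(-1)>90)
p=P[m];c=(p.min(0)+p.max(0))/2;print("post",p.mean(0),c,m.sum())
for s in([.5495,-.2207],):
    d=c[:2]-s;print("r",np.hypot(*d),"ang deg",np.degrees(np.arctan2(d[1],-d[0])))
E
python3 ang.py d .458 -.213; python3 ang.py e .458 -.213; python3 ang.py f .465 -.184
python3 - <<'E'
import cv2
i=cv2.imread("pics/f_wrist.png")[270:480,370:650];cv2.imwrite("pics/f_crop.png",cv2.resize(i,(800,600),interpolation=cv2.INTER_CUBIC))
E
```

```text
post [ 0.45866847 -0.21337501  0.15028158] [ 0.45858841 -0.21385583  0.14856465] 214
r 0.09116885035909889 ang deg 4.305321715572908
post [ 0.45865368 -0.21262237  0.14992021] [ 0.45865761 -0.21367924  0.14856026] 618
r 0.09111328961203495 ang deg 4.419323987702515
post [ 0.46541186 -0.18436951  0.15014382] [ 0.467238   -0.18608641  0.15027442] 792
r 0.08924762120710099 ang deg 22.82002330708165
```

View pics/f_crop.png

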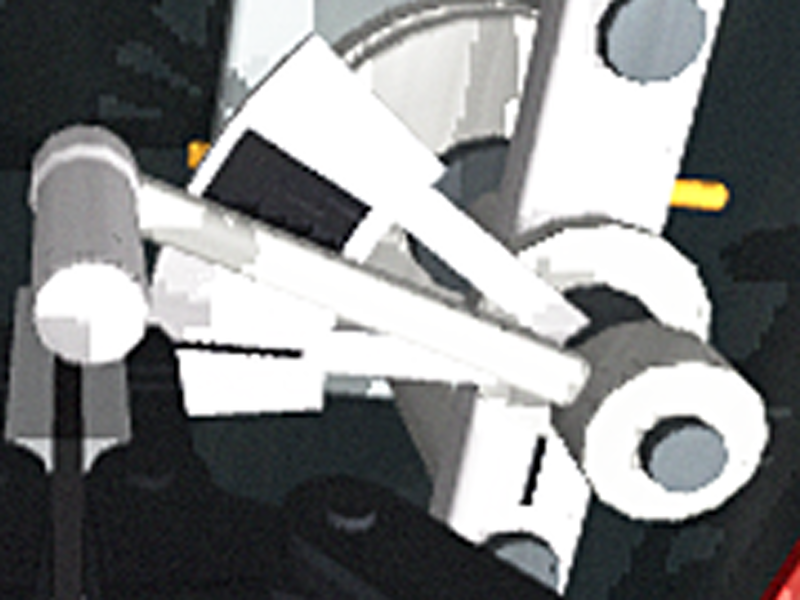

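The lever is at about 18.4°, just inside the band, and the witness lines are still in line. I'll go 6 mm further to mid-band.

{"method": "play_rows", "body": {"commands": [{"grip": 1, "x": 0.003, "y": 0, "z": 0, "rx": 0, "ry": 0, "rz": 0}, {"grip": 1, "x": 0.003, "y": 0, "z": 0, "rx": 0, "ry": 0, "rz": 0}, {"grip": 1, "x": 0, "y": 0, "z": 0, "rx": 0, "ry": 0, "rz": 0}]}}

```text
time_s: 6.12
position: [0.4627, -0.1945, 0.1421]
tool_rot: [[0.0, 1.0, 0.004], [1.0, -0.0, -0.004], [-0.004, 0.004, -1.0]]
ft_force: [6.2, -7.8, -0.1]
grip_width: -0.0001
```

```bash
python3 look.py g;python3 ang.py g .466 -.178
python3 - <<'E'
import cv2
i=cv2.imread("pics/g_wrist.png")[270:480,370:650];cv2.imwrite("pics/g_crop.png",cv2.resize(i,(800,600),interpolation=cv2.INTER_CUBIC))
E
```

```text
6.175 [ 0.4626 -0.1946  0.1421] [ 5.85 -7.71  0.79]
post [ 0.46739831 -0.17894866  0.15008578] [ 0.46762031 -0.18049635  0.15025338] 798
r 0.09121741319152886 ang deg 26.151444899745055
```

View pics/g_crop.png

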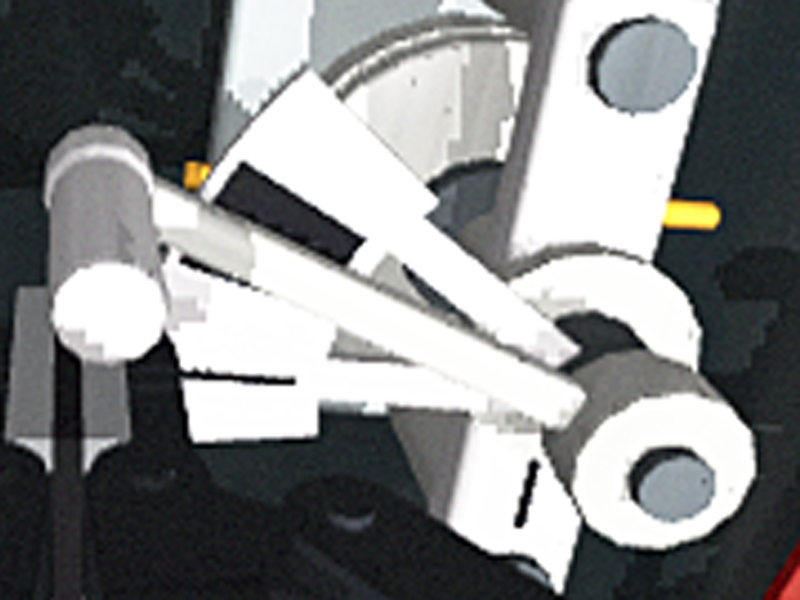

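The black band now shows on both sides of the lever, at about 21.8°. I'll hold here.

{"method": "play_rows", "body": {"commands": [{"grip": 1, "x": 0, "y": 0, "z": 0, "rx": 0, "ry": 0, "rz": 0}, {"grip": 1, "x": 0, "y": 0, "z": 0, "rx": 0, "ry": 0, "rz": 0}, {"grip": 1, "x": 0, "y": 0, "z": 0, "rx": 0, "ry": 0, "rz": 0}, {"grip": 1, "x": 0, "y": 0, "z": 0, "rx": 0, "ry": 0, "rz": 0}, {"grip": 1, "x": 0, "y": 0, "z": 0, "rx": 0, "ry": 0, "rz": 0}, {"grip": 1, "x": 0, "y": 0, "z": 0, "rx": 0, "ry": 0, "rz": 0}, {"grip": 1, "x": 0, "y": 0, "z": 0, "rx": 0, "ry": 0, "rz": 0}, {"grip": 1, "x": 0, "y": 0, "z": 0, "rx": 0, "ry": 0, "rz": 0}, {"grip": 1, "x": 0, "y": 0, "z": 0, "rx": 0, "ry": 0, "rz": 0}, {"grip": 1, "x": 0, "y": 0, "z": 0, "rx": 0, "ry": 0, "rz": 0}, {"grip": 1, "x": 0, "y": 0, "z": 0, "rx": 0, "ry": 0, "rz": 0}, {"grip": 1, "x": 0, "y": 0, "z": 0, "rx": 0, "ry": 0, "rz": 0}]}}

```text
time_s: 7.68
position: [0.4626, -0.1947, 0.1421]
tool_rot: [[0.0, 1.0, 0.004], [1.0, -0.0, -0.004], [-0.004, 0.004, -1.0]]
ft_force: [5.5, -7.7, -0.0]
grip_width: 0.0001
```

```bash
python3 look.py g2;python3 ang.py g2 .466 -.178
```

```text
7.725 [ 0.4626 -0.1947  0.1421] [ 5.26 -8.63  0.46]
post [ 0.46724475 -0.17913385  0.1501548 ] [ 0.46758156 -0.18041381  0.15025046] 802
r 0.09128859361843193 ang deg 26.187227947401198
```

View pics/g2_wrist.png

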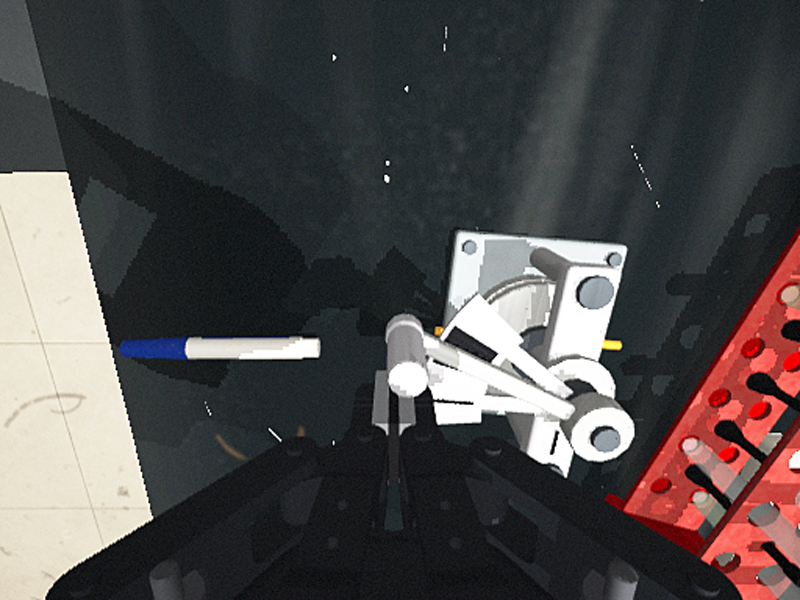

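The lever held mid-band, unchanged, for over 1.5 s. Now I'll ease it back slowly, then move away and up.

{"method": "play_rows", "body": {"commands": [{"grip": 1, "x": -0.006, "y": 0, "z": 0, "rx": 0, "ry": 0, "rz": 0}, {"grip": 1, "x": -0.006, "y": 0, "z": 0, "rx": 0, "ry": 0, "rz": 0}, {"grip": 1, "x": -0.006, "y": 0, "z": 0, "rx": 0, "ry": 0, "rz": 0}, {"grip": 1, "x": -0.006, "y": 0, "z": 0, "rx": 0, "ry": 0, "rz": 0}, {"grip": 1, "x": -0.004, "y": 0, "z": 0, "rx": 0, "ry": 0, "rz": 0}, {"grip": 1, "x": -0.003, "y": 0, "z": 0, "rx": 0, "ry": 0, "rz": 0}, {"grip": 1, "x": -0.003, "y": 0, "z": 0, "rx": 0, "ry": 0, "rz": 0}, {"grip": 1, "x": -0.003, "y": 0, "z": 0, "rx": 0, "ry": 0, "rz": 0}, {"grip": 1, "x": -0.004, "y": 0, "z": 0, "rx": 0, "ry": 0, "rz": 0}, {"grip": 1, "x": -0.008, "y": 0, "z": 0, "rx": 0, "ry": 0, "rz": 0}, {"grip": 1, "x": -0.012, "y": 0, "z": 0, "rx": 0, "ry": 0, "rz": 0}, {"grip": 1, "x": -0.012, "y": 0, "z": 0, "rx": 0, "ry": 0, "rz": 0}]}}

```text
time_s: 9.22
position: [0.4614, -0.2673, 0.1413]
tool_rot: [[0.0, 1.0, 0.0], [1.0, -0.0, -0.0], [-0.0, 0.0, -1.0]]
ft_force: [-0.1, 0.5, -0.7]
grip_width: 0.0
```

{"method": "play_rows", "body": {"commands": [{"grip": 1, "x": 0, "y": 0, "z": -0.026, "rx": 0, "ry": 0, "rz": 0}, {"grip": 1, "x": 0, "y": 0, "z": -0.026, "rx": 0, "ry": 0, "rz": 0}, {"grip": 1, "x": 0, "y": 0, "z": -0.026, "rx": 0, "ry": 0, "rz": 0}, {"grip": 1, "x": 0, "y": 0, "z": -0.026, "rx": 0, "ry": 0, "rz": 0}, {"grip": 1, "x": 0, "y": 0, "z": 0, "rx": 0, "ry": 0, "rz": 0}, {"grip": 1, "x": 0, "y": 0, "z": 0, "rx": 0, "ry": 0, "rz": 0}]}}

```text
time_s: 9.98
position: [0.4611, -0.2664, 0.2443]
tool_rot: [[0.0, 1.0, -0.001], [1.0, -0.0, 0.001], [0.001, -0.001, -1.0]]
ft_force: [-1.2, 0.5, -0.0]
grip_width: -0.0
```

```bash
python3 look.py k;python3 ang.py k .458 -.213
python3 - <<'E'
import cv2,numpy as np
o=[]
for k in "dk":
    i=np.load(f"{k}_wrist.npz")["color"][70:210,230:390];o.append(cv2.resize(i,(400,350),interpolation=cv2.INTER_CUBIC))
cv2.imwrite("pics/k_cmp.png",np.hstack(o))
E
```

```text
10.025 [ 0.461  -0.2663  0.2441] [ 0.31  0.54 -0.42]
post [ 0.45875319 -0.21349239  0.15031274] [ 0.45881201 -0.21385215  0.14936924] 218
r 0.09094616529413742 ang deg 4.318211097261569
```

View pics/k_cmp.png

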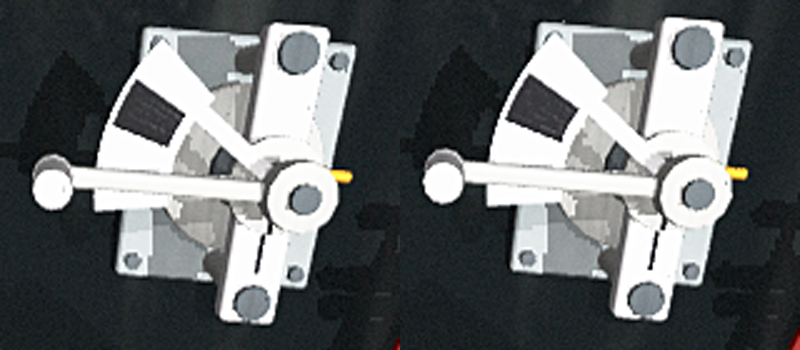

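The pictures from before and after match: the lever is back at rest (4.32° against 4.31° before), the witness lines are in line and the scale hasn't moved. The arm is clear, so I'll hand in.

```bash
python3 -c "
from rig import order;print(order.close_job())"
```

```text
the job is handed in; nothing more can be done
None
```

The screw on the cell held: it did not turn when I pushed its torque lever into the black band. I handed the job in at about 10 s; no verdict was reported.

- **Push:** With closed fingers I pushed the lever's post clockwise to about 21.8° (band 15–30°). The wrist picture showed black band on both sides of the lever.
- **Hold:** I held it there for about 1.6 s. The angle was the same at the start and end of the hold. The sideways force on the tool was about 10 N, with no more than about 5 N of that turning the lever; the rest I put down to friction.
- **Return:** I let the lever back slowly and moved the gripper clear and up. The post came back to 4.32° in the bench frame, against 4.31° before the push.
- **Screw:** In the before and after wrist pictures the witness lines were still in line and the scale had not moved.
- **Spare clamp:** The arm never went near it. I did not take a picture of it afterwards.

The angles come from the depth image with a screw axis I estimated. The measured lever radius came out at 91 mm instead of 95 mm, so the angle is good to about 1–2°, well within the band.

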